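Clamp a slide cassette on a sloped stand with a cam quick-release

TASK

Clamp the slide cassette on the sloped stand with its quick-release, which has been left adjusted too tight. Flip the cam lever fully open, loosen the wing nut (counter-clockwise seen from above the nut) until its wings line up with the clamp bar, then slide the cassette along the ledge under the bar until it is against the end stop, and flip the lever fully closed so that the cassette is held under the right tension. Leave the bottle, the timer and the lidded cup where they stand.

Things in the scene. Friction and masses are not known exactly. Their poses are not given: they have to be found in the camera images.
- stand: Fixed aluminium stand, 225 mm wide, 26 degree sloping plate. Origin on the worktop under it; x horizontal, away from the robot (up-slope), y left along the stand, z up. Plate surface: 86 mm high at x = 0, 120 mm long along the slope, y -85 to +140 mm. A ledge 10 mm above the plate runs along its low edge. Stud, bar and nut stand square to the plate at y = -45 mm, leaning toward the robot.
- cam_lever (a joint): Lever at the stand's right side (rad). 0 = closed, arm level, pointing toward the robot (stand -x); grows to 1.75 = fully open, a little past upright. Axis along stand y through stand (-12, -135, 56) mm. Opening lifts stud, nut and bar together 10 mm along the stud, in proportion to the angle. Friction 0.12 N m: it stays where it is left.
- lever_tip (a point): Centre of the round grip at the end of the cam lever: a cylinder 18 mm in diameter and 18 mm long along stand y, 80 mm from the lever's axis. 40 mm are free on its left, more on its right.
- wing_nut (a joint): Angle of the wing nut about the stud (rad), positive counter-clockwise seen from above the nut = loosening. 0 = wings in line with the clamp bar, the right setting for this cassette. It starts tight, between -1.25 and -0.75; limits -1.6 and 0.6. Steep thread: nut and bar rise along the stud 5 mm per rad. Friction 0.06 N m; it stays where it is left.
- nut_grip (a point): Middle of the wings of the nut, on the stud axis. Site z points up along the stud (26 degrees from vertical, leaning toward the robot), point y along the wings: one upright flat bar 52 mm long, 11 mm thick, 24 mm high (12 mm above and below this point), on a hub 26 mm wide, 10 mm high. The clamp bar lies directly below.
- cassette: Loose white slide cassette, a flat block 56 mm (up-slope) x 70 mm (along stand y) x 20 mm thick, about 0.15 kg, lying on the plate with its lower side on the ledge, left of the clamp bar. Origin at the centre of its underside, z square to the plate, y along the stand (left).
- home (a point): Point on the plate where the cassette's origin is when it is home, against the end stop and on the ledge. At stand y = +20 mm; axes as the stand's. The end stop is a 14 mm high cross plate whose left face is 35 mm to the right (-y) of this point.
- clamp_pad: Rubber pad, 22 mm diameter, on a spring (4 N/mm) under the left end of the clamp bar; origin at the middle of its pressing face, z along the stud. The bar (steel, 28 mm wide, 10 mm thick, 82 mm long along stand y) ends 14 mm to the left of the pad's centre; its underside is 8 mm above the pad's face. With nut at 0 and lever closed the pad presses the cassette with about 8 N.
- bottle: Bystander: brown stain bottle, 48 mm diameter, 104 mm high, origin under its centre.
- timer: Bystander: small flat timer, 58x62x18 mm, origin under its centre.
- cup: Bystander: lidded white sample cup, 59 mm diameter, 66 mm high, origin under its centre.
There are look-alikes about, which are no part of the job. What is shaped like the cassette but black, blue or green is not meant.

How it is judged (in metres and radians):
On the way, in this order (a step that is already met when the one before it is completed fails the run):
1. the cam lever is flipped open (value of joint cam_lever above 1.4 rad), for 0.2 s.
2. with the lever open, the wing nut is loosened until its wings line up with the bar (value of joint cam_lever above 1.2 rad and value of joint wing_nut between -0.3 and 0.3 rad), for 0.2 s.
3. with the lever open, the cassette is slid home against the end stop and the ledge (all of step 2 and y of cassette in the frame of home between -0.005 and 0.005 m and x of cassette in the frame of home between -0.006 and 0.006 m and z of cassette in the frame of home between -0.006 and 0.006 m), for 0.2 s.
4. the lever is flipped closed and the pad presses on the cassette (value of joint cam_lever below 0.15 rad and contact force between clamp_pad and cassette between 1.5 and 16 N), for 0.2 s.
At the end, for the whole second after the job is handed in: The lever is closed (below 0.15 rad), the wings are in line with the bar within 0.3 rad, the cassette is at rest within 5 mm of home along the stand and 6 mm across it, and the pad presses it with 1.5 to 16 N (all of step 4 and value of joint wing_nut between -0.3 and 0.3 rad and y of cassette in the frame of home between -0.005 and 0.005 m and x of cassette in the frame of home between -0.006 and 0.006 m and z of cassette in the frame of home between -0.006 and 0.006 m and linear speed of cassette below 0.01 m/s); the robot touches nothing.
It fails at once if a bystander (bottle, timer or cup) is moved by more than 20 mm (distance of any of bottle, timer, cup from where it was at the start of the episode above 0.02 m).
It also fails if it takes over 69 s, if anything falls off the work surface, if the arm or the gripper's body presses on something with over 40 N, if the wrist force passes 120 N, or if a joint passes its speed limit or range.

ROBOT

A 7-joint arm with a two-finger parallel gripper is mounted at the origin on a cart in front of the work surface, level with it; the furniture and walls round the work are solid. World frame = base frame: x ahead of the robot, y to its left, z up, the work surface at z = 0. Lengths are in mm, angles in rad, forces in N, time in s.
With the tool pointing down it reaches from about 425 to 950 mm from the base axis. Payload 4.7 kg.
Tool frame: the origin (TCP) lies midway between the tips of the shut fingers; the grasp point (between the pads) lies 19 mm behind it (grip_point_offset is the distance from the TCP to the grasp point, in mm); z points along the fingers, x is the direction in which the jaws open and shut, and the axes are right-handed (so a half turn about z gives the same grasp; the last joint's range is limited). The gripper opens to 85 mm and grips with 20 to 120 N. Pads are 22 mm wide; open, the fingers measure 114 mm over their backs; the gripper's body (76 mm by 85 mm) begins 54 mm behind the grasp point. The pads swing forward as they close: fully open they stand 13 mm farther back than shut.
Start: joints at [1.196, 0.469, -0.049, 1.532, 0.024, 1.141, -0.082], TCP at [228.838, -635.045, 231.335] pointing down, gripper open.
Joint ranges: [-2.59, 2.59], [-0.33, 1.99], [-1.39, 1.29], [0.1, 2.45], [-1.04, 4.18], [0.21, 1.99], [-2.66, 2.66]. Speed limits (rad/s): [2.57, 2.57, 3.14, 3.14, 3.14, 3.14, 3.14].

INTERFACE

Orientations are given as [roll, pitch, yaw] about the fixed x, y, z axes, in that order (R = Rz(yaw) Ry(pitch) Rx(roll)).
In Python, from bench import * gives the robot as it stands. The module is installed in compiled form; this text tells all that it offers.
- The arm moves only by the shell command python3 -m jog 'ROWS' [FORCE]. ROWS is JSON, a list of rows, each an object of numbers: "grip": the closure, from 0 (fully open) to 1 (shut); "tx", "ty", "tz": the shift along the tool's x, y, z in mm; "rx", "ry", "rz": the turn, a rotation vector about the tool's x, y, z in rad. A call has 1 to 20 rows; each row shifts and turns the commanded pose from where the row before left it, along the tool's axes as they then stand; what a row does not reach is not made up. A row lasts 1/12 s, in which the tool goes at most 41.7 mm and 7.16 degrees, less where a joint would pass 70% of its speed; a pose out of reach is approached as far as the arm can. A call is refused whole if a number of a shift passes 41.7 or a number of a turn 0.125, either way. A call with a gripper value outside its range is refused whole. The fingers move at their own pace and stop on an object; FORCE is the grip in N (left out, the last holds). Time passes only in rows, so rows that do not move let the fingers close. It gives the time, the measured TCP pose, the force and the opening at its end, in the units of the state.
- observe(): the state, without advancing time (a new reading comes with each control period).
- read_camera(name): name is "scene" or "top" or "wrist"; returns (picture, depth): 420x560x3 uint8, red, green, blue; 420x560 float32, mm along the optical axis (not along the pixel's ray), 0 where there is no reading.
- camera_info(name): a dict with "fx", "fy", "cx", "cy" (pixels), "rvec" (rotation vector, rad) and "tvec" (3), from world to camera coordinates, as OpenCV has them. Camera axes: x right, y down, z forward; pixel columns grow to the right and rows downward; lengths in mm; the calibration is good to about 2 mm. The wrist camera is an equidistant fisheye: a pixel r from the principal point sees the ray r / f radians off the axis. A picture is of the moment at which its call begins: read the wrist's pose just before it. camera_info takes no time and is no camera call; for the wrist camera it gives the pose at the moment of the call.
- sign_off(): hands the job in, once; it reports no verdict.
The state is a dict: "time_s": time; "joints": joint angles; "dq": joint speeds; "tau": joint torques, N m; "ee_pos": TCP position; "orientation": TCP orientation; "contact_force": force on the tool from outside, world axes, zero at the start; "wrist_torque": the same for the moment, N m; "gripper_width": finger opening in mm.
Only numpy, scipy, OpenCV 4.12 (cv2) and the standard library are available. Lean on these libraries where they do the work, as an engineer would, in place of code of your own. Each camera call takes 0.05 s, during which the arm holds its last target. There are 200 camera calls.

## Working session

There is one attempt and no reset: what is moved stays moved. The work goes in short steps, Python scripts to look and compute and a shell command to move; the robot and the scene stay as the last step left them, time stands still between calls to the robot, and variables do not carry over. Pictures are saved under pics/ and viewed, about 8 in all and at most 12, crops included, and the job is handed in when it is done.

```bash
mkdir -p pics; cat > h.py <<'E'
from bench import *
import numpy as np, cv2
from scipy.spatial.transform import Rotation as R
def cam(n):
    c=camera_info(n); return c, cv2.Rodrigues(np.array(c['rvec'],float))[0], np.array(c['tvec'],float).ravel()
def cloud(n,d):
    c,Rm,t=cam(n); v,u=np.mgrid[0:420,0:560]
    P=np.stack([(u-c['cx'])/c['fx']*d,(v-c['cy'])/c['fy']*d,d],-1)
    W=(P-t)@Rm; W[d<=0]=np.nan; return W
def save(n,im,s=1): cv2.imwrite('pics/'+n,cv2.resize(im,None,fx=s,fy=s,interpolation=cv2.INTER_CUBIC)[:,:,::-1])
E
python3 - <<'E'
from h import *
print(observe())
ims=[]
for n in('scene','top'):
    im,d=read_camera(n); np.savez(n+'.npz',im=im,d=d); save(n+'0.png',im,1.4); print(n,camera_info(n))
E
```

```text
{'time_s': 0.0, 'joints': array([ 1.19610971,  0.46944512, -0.04859022,  1.53369954,  0.0240861 ,
        1.14098665, -0.08231025]), 'dq': array([-4.91031224e-04, -1.95281065e-03, -7.33538639e-04,  6.84242647e-04,
       -2.39047849e-05,  4.13516402e-04,  5.24170850e-04]), 'tau': array([ 3.29093027e-04, -5.10310471e+01, -4.65835724e-02, -2.37708896e+01,
        1.06295550e-02,  7.57971313e-03, -1.22580755e-05]), 'ee_pos': array([ 228.59528381, -634.49221453,  230.25654067]), 'orientation': array([ 3.14153147e+00,  1.95266806e-03, -1.22499828e+00]), 'contact_force': array([ 0.35572032, -0.22251883,  0.52140959]), 'wrist_torque': array([ 0.01084037,  0.04550104, -0.02774644]), 'gripper_width': 85.29656403914059}
scene {'fx': 393.8617461671573, 'fy': 393.8617461671573, 'cx': 279.34764936606604, 'cy': 210.4719998866823, 'rvec': array([ 1.03529278, -2.48277621,  0.93362156]), 'tvec': array([300.68995028, 368.4518732 , 883.6847553 ])}
top {'fx': 419.70242622152955, 'fy': 419.70242622152955, 'cx': 275.1521133727375, 'cy': 204.97234026231467, 'rvec': array([ 2.1829571 , -2.1484104 ,  0.13462758]), 'tvec': array([ -75.5517328 ,  527.32705422, 1152.14083778])}
```

View pics/scene0.png

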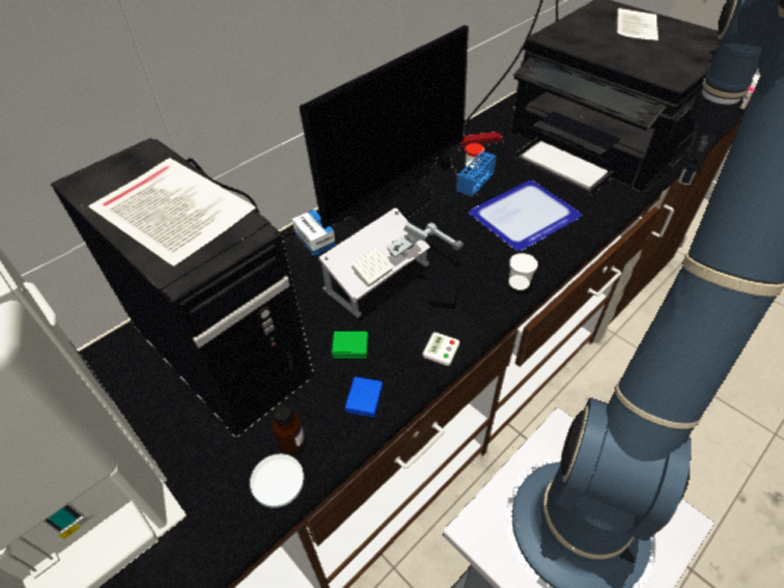

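View pics/top0.png

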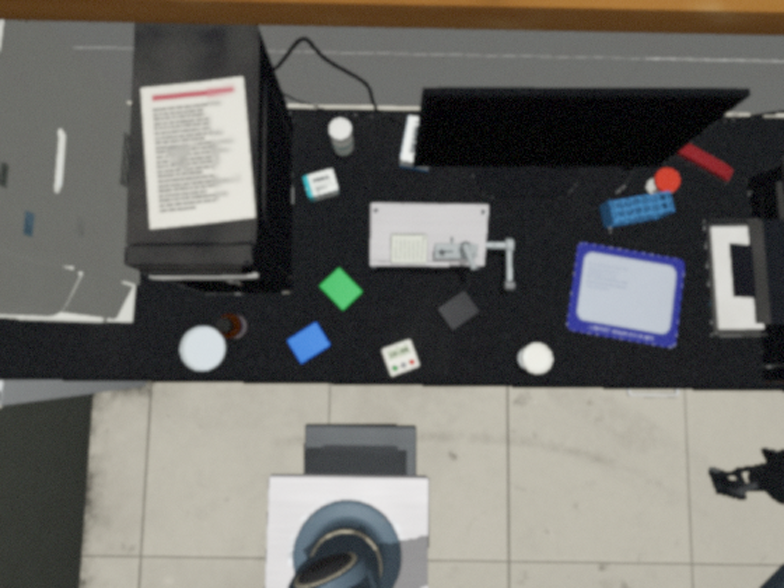

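The stand is at scene (375,255) and top (428,235). The white ruled block at top (408,248) and scene (373,265) fits the cassette. The green (340,288), blue (308,342) and black (459,310) blocks are look-alikes. Next I'll measure the stand and confirm the cassette in a crop.

```bash
python3 - <<'E'
from h import *
out=[]
for n,(u0,u1,v0,v1) in dict(top=(255,375,135,215),scene=(220,340,140,230)).items():
    z=np.load(n+'.npz'); im,d=z['im'],z['d']; W=cloud(n,d)
    out.append(cv2.resize(im[v0:v1,u0:u1],(640,int(640*(v1-v0)/(u1-u0))),interpolation=cv2.INTER_CUBIC))
    m=np.zeros(d.shape,bool); m[v0:v1,u0:u1]=1
    m&=(im.min(-1)>130)&(W[...,2]>40)&(W[...,2]<160)
    P=W[m]
    # ransac plane
    rng=np.random.default_rng(0);best=None
    for _ in range(500):
        a,b,c=P[rng.choice(len(P),3,False)];nn=np.cross(b-a,c-a);l=np.linalg.norm(nn)
        if l<1:continue
        nn/=l
        if nn[2]<0:nn=-nn
        if abs(np.degrees(np.arccos(nn[2]))-26)>6: continue
        i=abs((P-a)@nn)<2.5
        if best is None or i.sum()>best.sum():best=i
    Q=P[best];c0=Q.mean(0);nn=np.linalg.svd(Q-c0)[2][2];nn*=np.sign(nn[2])
    print(n,len(P),best.sum(),'normal',nn,'tilt',np.degrees(np.arccos(nn[2])),'yaw',np.degrees(np.arctan2(-nn[1],-nn[0])),c0)
    # edges: use mask of plate inliers
    mm=np.zeros(d.shape,np.uint8);idx=np.argwhere(m)[best];mm[idx[:,0],idx[:,1]]=255
    r=cv2.minAreaRect(Q[:,:2].astype(np.float32));print(r,cv2.boxPoints(r).round(0).tolist())
    # heights above plane clusters
    h=(W-c0)@nn
    for lo,hi in((15,25),(25,40),(40,80)):
        k=np.zeros(d.shape,bool);k[v0:v1,u0:u1]=1;k&=(h>lo)&(h<hi)&(im.min(-1)>90)&(W[...,2]>60)
        if k.sum()>3:print(lo,hi,k.sum(),np.nanmedian(W[k],0).round(0),np.nanmin(W[k],0).round(),np.nanmax(W[k],0).round())
a=out[1];b=out[0]
cv2.imwrite('pics/crop1.png',np.vstack([cv2.resize(b,(450,300)),cv2.resize(a,(400,300)) if 0 else cv2.resize(a,(450,300))])[:,:,::-1])
E
```

```text
top 3800 1968 normal [-0.43738214 -0.00212094  0.89927324] tilt 25.937297914254778 yaw 0.2778344443508194 [ 639.56833104 -150.16995971   91.73630402]
((628.6109619140625, -176.4498748779297), (285.7173156738281, 116.94084167480469), 85.90813446044922) [[560.0, -315.0], [677.0, -323.0], [697.0, -38.0], [580.0, -30.0]]
15 25 548 [ 596. -113.   93.] [ 529. -320.   60.] [624. -76. 108.]
25 40 235 [ 594. -190.  104.] [ 581. -241.   94.] [614. -84. 115.]
40 80 112 [ 583. -220.  132.] [ 557. -235.  106.] [ 606. -208.  146.]
scene 2647 1319 normal [-4.31516933e-01 -6.66484609e-04  9.02104591e-01] tilt 25.56389976676557 yaw 0.08849415150683969 [ 635.59908166 -135.98908525   90.84370859]
((626.0595092773438, -173.96009826660156), (286.096435546875, 115.14915466308594), 85.85986328125) [[558.0, -312.0], [673.0, -321.0], [694.0, -35.0], [579.0, -27.0]]
15 25 423 [ 592. -108.   92.] [ 526. -317.   60.] [621. -73. 106.]
25 40 163 [ 587. -185.  101.] [ 575. -232.   92.] [ 604. -155.  113.]
40 80 129 [ 577. -215.  127.] [ 555. -232.  107.] [ 603. -204.  146.]
```

View pics/crop1.png

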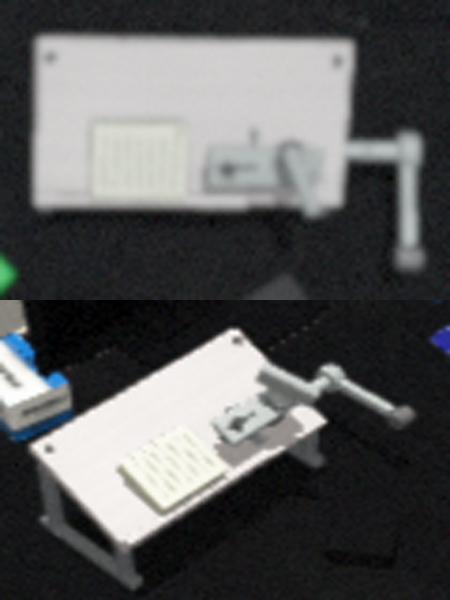

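The crop confirms the white cassette lies on the plate left of the bar. The nut wings are skewed and the lever grip is at the lower right. Next I'll get the stand frame from the plate edges and the grip.

```bash
python3 - <<'E'
from h import *
for n,(u0,u1,v0,v1) in dict(top=(255,375,135,215),scene=(220,340,140,230)).items():
    z=np.load(n+'.npz'); im,d=z['im'],z['d']; W=cloud(n,d)
    nn=np.array([-.4384,0,.8988]); 
    m=np.zeros(d.shape,bool); m[v0:v1,u0:u1]=1
    m&=(im.min(-1)>110)&(W[...,1]>-270)
    P=W[m]; off=np.median((P@nn)[(P[:,2]>85)&(P[:,2]<125)]) 
    hh,e=np.histogram(P@nn,bins=np.arange(320,400,1)); 
    off=e[hh.argmax()]+.5
    k=abs(P@nn-off)<3; Q=P[k]
    s=np.c_[Q[:,0]*.8988+Q[:,2]*.4384,Q[:,1]]
    r=cv2.minAreaRect(s.astype(np.float32)); print(n,'off',off,'hist',hh.argmax(),r)
    print(' edges s',np.percentile(s[:,0],[.3,99.7]),'y',np.percentile(s[:,1],[.3,99.7]))
    g=np.zeros(d.shape,bool);g[v0:v1,u0:u1]=1
    g&=(W[...,1]<-285)&(W[...,2]>40)&(im.min(-1)>60);G=W[g]
    print(' lever',G.min(0),G.max(0)); t=G[G[:,0]<G[:,0].min()+14];print(' tip',t.mean(0),t.min(0),t.max(0))
    # cassette: yellowish/white above plane
    h=W@nn-off
    c=np.zeros(d.shape,bool);c[v0:v1,u0:u1]=1;c&=(h>13)&(h<25)&(W[...,1]>-145)&(im.min(-1)>100)
    C=W[c];sc=np.c_[C[:,0]*.8988+C[:,2]*.4384,C[:,1]];print(' cass top',cv2.minAreaRect(sc.astype(np.float32)),np.median(h[c]))
    w=np.zeros(d.shape,bool);w[v0:v1,u0:u1]=1;w&=(h>46)&(h<85)&(W[...,1]>-260)&(W[...,2]>95)
    N=W[w];sn=np.c_[N[:,0]*.8988+N[:,2]*.4384,N[:,1]];print(' nut h',np.percentile(N@nn-off,[5,50,95]),cv2.minAreaRect(sn.astype(np.float32)))
E
```

```text
top off 320.5 hist 0 ((0.0, 0.0), (0.0, 0.0), 0.0)Traceback (most recent call last):
  File "<stdin>", line 13, in <module>
    return _quantile_unchecked(
        a, q, axis, out, overwrite_input, method, keepdims, weights)
    return _ureduce(a,
                    func=_quantile_ureduce_func,
    ...<5 lines>...
                    overwrite_input=overwrite_input,
                    method=method)
    r = func(a, **kwargs)
    result = _quantile(arr,
                       quantiles=q,
    ...<2 lines>...
                       out=out,
                       weights=wgt)
    slices_having_nans = np.isnan(arr[-1, ...])
                                  ~~~^^^^^^^^^
IndexError: index -1 is out of bounds for axis 0 with size 0
```

```bash
cat > m.py <<'E'
from h import *
for n,(u0,u1,v0,v1) in dict(top=(255,375,135,215),scene=(220,340,140,230)).items():
    z=np.load(n+'.npz'); im,d=z['im'],z['d']; W=cloud(n,d)
    nn=np.array([-.4384,0,.8988]); B=np.zeros(d.shape,bool); B[v0:v1,u0:u1]=1
    m=B&(im.min(-1)>110)&(W[...,1]>-270)
    P=W[m]; hh,e=np.histogram(P@nn,bins=np.arange(-230,-170,1)); off=e[hh.argmax()]+.5
    Q=P[abs(P@nn-off)<3]
    S=lambda Q:np.c_[Q[:,0]*.8988+Q[:,2]*.4384,Q[:,1]].astype(np.float32)
    s=S(Q); print(n,'off',off,cv2.minAreaRect(s))
    print(' edges s',np.percentile(s[:,0],[.3,99.7]),'y',np.percentile(s[:,1],[.3,99.7]))
    G=W[B&(W[...,1]<-285)&(W[...,2]>40)&(im.min(-1)>60)]
    t=G[G[:,0]<G[:,0].min()+16];print(' lever',G.min(0),G.max(0),'tip',t.mean(0),t.min(0),t.max(0))
    h=W@nn-off
    C=W[B&(h>13)&(h<25)&(W[...,1]>-150)&(im.min(-1)>100)];print(' cass top',cv2.minAreaRect(S(C)),np.median(C@nn-off))
    N=W[B&(h>44)&(h<85)&(W[...,1]>-260)&(W[...,2]>95)];print(' nut h',np.percentile(N@nn-off,[5,50,95]),cv2.minAreaRect(S(N)),N.mean(0))
E
python3 m.py
```

```text
top off -198.5 ((601.8034057617188, -149.23239135742188), (119.7184829711914, 224.56053161621094), 0.038086388260126114)
 edges s [542.60409058 661.12223267] y [-260.7455072   -37.11325409]
 lever [ 526.40653096 -319.54064815   48.48150636] [ 627.84962587 -285.07815105   70.66996941] tip [ 533.35948218 -310.4721093    60.91032233] [ 526.40653096 -319.54064815   48.48150636] [ 540.21291894 -302.20491625   67.23084001]
 cass top ((575.297607421875, -96.04043579101562), (61.64567565917969, 99.51078796386719), 0.4919481575489044) 20.03638350547851
 nut h [48.48164544 66.04808438 69.14563582] ((577.3455810546875, -220.0032958984375), (50.30365753173828, 16.47096061706543), 19.703353881835938) [ 579.86155355 -220.15772032  133.54328305]
scene off -197.5 ((598.4852905273438, -145.7305908203125), (119.94233703613281, 226.9772186279297), 0.04715549200773239)
 edges s [539.45628662 657.83000793] y [-257.32564087  -33.59826488]
 lever [ 523.8719337  -317.03656322   42.23624283] [ 624.89699898 -288.45949729   70.2673422 ] tip [ 530.02893842 -307.13675895   60.62083436] [ 523.8719337  -316.97519031   54.88050159] [ 537.24345571 -298.0024086    65.93240399]
 cass top ((571.306640625, -88.35384368896484), (61.943546295166016, 109.52825164794922), 1.4182838201522827) 20.255265247677528
 nut h [46.79085913 62.46580329 68.86763162] ((572.5645751953125, -214.88461303710938), (51.932621002197266, 18.35245132446289), 22.500158309936523) [ 575.66451638 -216.04358757  128.08887787]
```

Stand axes match the world axes (yaw ≈ 0) and its origin is about (626,-175). The lever tip is about (534,-310,57), and the nut is at about -1.2 rad. Moving above the lever tip with the jaws along y.

```bash
python3 -m jog '[{"rz":0.115,"grip":0.5},{"rz":0.115},{"rz":0.115},{"tx":-23,"ty":-22},{"tx":-23,"ty":-22},{"tx":-23,"ty":-22},{"tx":-23,"ty":-22},{"tx":-23,"ty":-22},{"tx":-23,"ty":-22},{"tx":-23,"ty":-22},{"tx":-23,"ty":-22},{"tx":-23,"ty":-22},{"tx":-23,"ty":-22},{"tx":-23,"ty":-22},{"tx":-23,"ty":-22},{"tx":-23,"ty":-22},{"tx":-23,"ty":-22}]' 40; python3 -m jog '[{"tz":20},{"tz":20},{"tz":20},{}]'
python3 - <<'E'
from h import *
print(camera_info('wrist'))
im,d=read_camera('wrist'); save('w1.png',im,1.2); print(observe()['ee_pos'],observe()['orientation'],observe()['joints'].round(2))
E
```

```text
{'fx': 325.19226210127806, 'fy': 325.19226210127806, 'cx': 273.4973781141612, 'cy': 211.66176984925488, 'rvec': array([-2.35835979,  1.65686682,  0.25396605]), 'tvec': array([-674.74877058,  -38.58260233,  378.95419348])}
[ 228.63570155 -634.61509913  230.49393334] [ 3.14153633e+00  1.53550730e-03 -1.22502043e+00] [ 1.2   0.47 -0.05  1.53  0.02  1.14 -0.08]$[0]: bad value
$[0]: bad value
```

View pics/w1.png

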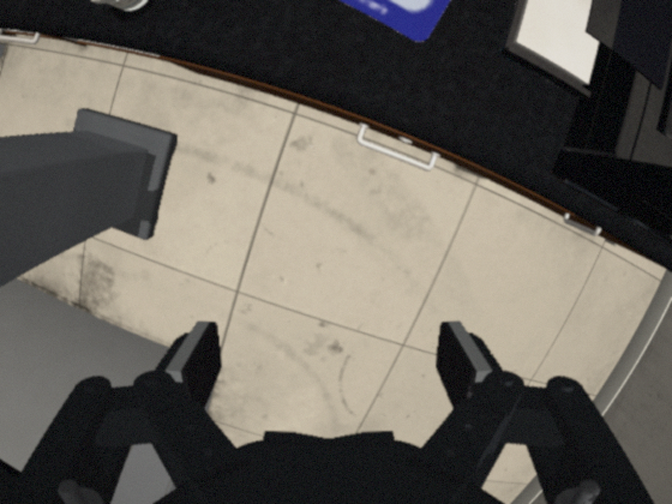

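The move was refused, so this picture only shows the floor from the start pose. Each row probably needs every key.

```bash
python3 -m jog '[{"grip":0.5,"tx":0,"ty":0,"tz":0,"rx":0,"ry":0,"rz":0.115},{"grip":0.5,"tx":0,"ty":0,"tz":0,"rx":0,"ry":0,"rz":0.115},{"grip":0.5,"tx":0,"ty":0,"tz":0,"rx":0,"ry":0,"rz":0.115}]' 40
```

```text
time_s: 0.4
ee_pos: [228.7, -634.8, 230.9]
orientation: [3.141, 0.001, -1.576]
contact_force: [-0.8, -0.3, -1.4]
gripper_width: 51.4
```

```bash
python3 -m jog '[{"grip":0.5,"tx":-23,"ty":-22,"tz":0,"rx":0,"ry":0,"rz":0},{"grip":0.5,"tx":-23,"ty":-22,"tz":0,"rx":0,"ry":0,"rz":0},{"grip":0.5,"tx":-23,"ty":-22,"tz":0,"rx":0,"ry":0,"rz":0},{"grip":0.5,"tx":-23,"ty":-22,"tz":0,"rx":0,"ry":0,"rz":0},{"grip":0.5,"tx":-23,"ty":-22,"tz":0,"rx":0,"ry":0,"rz":0},{"grip":0.5,"tx":-23,"ty":-22,"tz":0,"rx":0,"ry":0,"rz":0},{"grip":0.5,"tx":-23,"ty":-22,"tz":0,"rx":0,"ry":0,"rz":0},{"grip":0.5,"tx":-23,"ty":-22,"tz":0,"rx":0,"ry":0,"rz":0},{"grip":0.5,"tx":-23,"ty":-22,"tz":0,"rx":0,"ry":0,"rz":0},{"grip":0.5,"tx":-23,"ty":-22,"tz":0,"rx":0,"ry":0,"rz":0},{"grip":0.5,"tx":-23,"ty":-22,"tz":0,"rx":0,"ry":0,"rz":0},{"grip":0.5,"tx":-23,"ty":-22,"tz":0,"rx":0,"ry":0,"rz":0},{"grip":0.5,"tx":-23,"ty":-22,"tz":0,"rx":0,"ry":0,"rz":0},{"grip":0.5,"tx":-23,"ty":-22,"tz":0,"rx":0,"ry":0,"rz":0},{"grip":0.5,"tx":0,"ty":0,"tz":25,"rx":0,"ry":0,"rz":0},{"grip":0.5,"tx":0,"ty":0,"tz":25,"rx":0,"ry":0,"rz":0},{"grip":0.5,"tx":0,"ty":0,"tz":25,"rx":0,"ry":0,"rz":0},{"grip":0.5,"tx":0,"ty":0,"tz":0,"rx":0,"ry":0,"rz":0}]' 40
python3 - <<'E'
from h import *
im,d=read_camera('wrist'); save('w2.png',im,1.2); np.savez('w2.npz',im=im,d=d);print(camera_info('wrist'),observe()['ee_pos'],observe()['orientation'],observe()['joints'].round(2))
E
```

```text
time_s: 1.9
ee_pos: [533.3, -310.9, 150.9]
orientation: [3.132, 0.005, -1.569]
contact_force: [-0.5, 0.0, -0.8]
gripper_width: 42.9
{'fx': 325.19226210127806, 'fy': 325.19226210127806, 'cx': 273.4973781141612, 'cy': 211.66176984925488, 'rvec': array([-2.056602  ,  2.05399839,  0.32143504]), 'tvec': array([-312.39630193,  492.71001145,  468.3029897 ])} [ 534.67009219 -311.8087373   153.60674291] [ 3.13583583e+00  2.91004814e-03 -1.56979262e+00] [ 0.55  0.46 -0.12  1.74  0.06  0.95 -1.17]
```

View pics/w2.png

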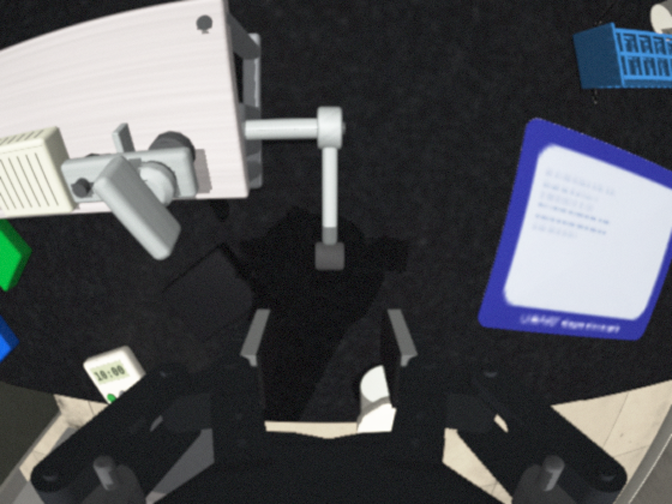

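The wrist view shows the grip at (330,256), centred between the fingers, with the cup at (375,400) behind it. Measuring the grip, nut and cup from this view.

```bash
cat >> h.py <<'E'
def wcloud(d,c):
    v,u=np.mgrid[0:420,0:560]; x=(u-c['cx'])/c['fx'];y=(v-c['cy'])/c['fy'];r=np.hypot(x,y)+1e-9
    k=np.tan(np.minimum(r,1.5))/r
    P=np.stack([x*k*d,y*k*d,d],-1); Rm=cv2.Rodrigues(np.array(c['rvec'],float))[0]
    W=(P-np.array(c['tvec']).ravel())@Rm; W[d<=0]=np.nan; return W
E
python3 - <<'E'
from h import *
z=np.load('w2.npz');d,im=z['d'],z['im'];c=camera_info('wrist');W=wcloud(d,c)
B=np.zeros(d.shape,bool);B[195:226,258:292]=1
G=W[B&(W[...,2]>40)&(W[...,2]<100)];print('tip',G.min(0),G.max(0),np.median(G,0))
B[:]=0;B[295:360,295:330]=1
G=W[B&(W[...,2]>10)&(W[...,2]<120)&(W[...,0]<500)];print('cup',len(G),np.nanpercentile(G,[2,98],0))
nn=np.array([-.4384,0,.8988]);h=W@nn+197.8
for lo,hi in((66,75),(40,66),(29,40),(17,24)):
    B[:]=0;B[80:225,0:215]=1;k=B&(h>lo)&(h<hi)&(im.min(-1)>90)&(W[...,1]>-265)&(W[...,1]<-40)
    N=W[k];s=np.c_[N[:,0]*.8988+N[:,2]*.4384,N[:,1]].astype(np.float32)
    print(lo,hi,k.sum(),cv2.minAreaRect(s),np.percentile(s,[2,98],0),np.median(N@nn)+197.8)
E
```

```text
tip [ 527.59945536 -321.38074379   58.43666688] [ 551.21223905 -303.92551993   68.55637911] [ 539.33635495 -312.30798157   65.31319823]
cup 1192 [[ 394.18432612 -360.46688706   12.37627941]
 [ 420.64745831 -335.91910733   68.48395066]]
66 75 1315 ((578.8941650390625, -222.8048553466797), (51.138343811035156, 11.615679740905762), 23.235881805419922) [[ 558.2181665  -234.63737305]
 [ 601.59739258 -211.35182983]] 68.93279272376859
40 66 2269 ((586.1124877929688, -211.9405517578125), (65.17005920410156, 35.82021713256836), 68.78994750976562) [[ 560.61804932 -235.75930786]
 [ 602.70082031 -213.79168335]] 54.76500806476025
29 40 2052 ((579.1608276367188, -201.4599609375), (82.54093170166016, 28.17182731628418), 89.8891372680664) [[ 566.4395813  -241.88733887]
 [ 592.60854248 -162.92252411]] 32.4801860903992
17 24 3292 ((578.4107055664062, -137.36814880371094), (120.30864715576172, 56.462303161621094), 89.8459243774414) [[ 552.2492627  -147.02972351]
 [ 605.88032837  -84.84155121]] 22.17719465170711
```

```bash
python3 -m jog '[{"grip":0.5,"tx":0,"ty":-2,"tz":29,"rx":0,"ry":0,"rz":0},{"grip":0.5,"tx":0,"ty":0,"tz":29,"rx":0,"ry":0,"rz":0},{"grip":0.5,"tx":0,"ty":0,"tz":29,"rx":0,"ry":0,"rz":0},{"grip":0.5,"tx":0,"ty":0,"tz":29,"rx":0,"ry":0,"rz":0},{"grip":0.5,"tx":0,"ty":0,"tz":0,"rx":0,"ry":0,"rz":0},{"grip":1,"tx":0,"ty":0,"tz":0,"rx":0,"ry":0,"rz":0},{"grip":1,"tx":0,"ty":0,"tz":0,"rx":0,"ry":0,"rz":0},{"grip":1,"tx":0,"ty":0,"tz":0,"rx":0,"ry":0,"rz":0},{"grip":1,"tx":0,"ty":0,"tz":0,"rx":0,"ry":0,"rz":0},{"grip":1,"tx":0,"ty":0,"tz":0,"rx":0,"ry":0,"rz":0},{"grip":1,"tx":0,"ty":0,"tz":0,"rx":0,"ry":0,"rz":0},{"grip":1,"tx":0,"ty":0,"tz":0,"rx":0,"ry":0,"rz":0}]' 25
```

```text
time_s: 2.95
ee_pos: [539.9, -311.2, 42.7]
orientation: [-3.139, 0.001, -1.569]
contact_force: [-0.6, 6.0, 1.5]
gripper_width: 16.9
```

```bash
python3 -m jog '[{"grip":1,"tx":0,"ty":-0.6,"tz":-10,"rx":0,"ry":0,"rz":0},{"grip":1,"tx":0,"ty":-1.9,"tz":-9.8,"rx":0,"ry":0,"rz":0},{"grip":1,"tx":0,"ty":-3.1,"tz":-9.5,"rx":0,"ry":0,"rz":0},{"grip":1,"tx":0,"ty":-4.2,"tz":-9,"rx":0,"ry":0,"rz":0},{"grip":1,"tx":0,"ty":-5.3,"tz":-8.5,"rx":0,"ry":0,"rz":0},{"grip":1,"tx":0,"ty":-6.3,"tz":-7.7,"rx":0,"ry":0,"rz":0},{"grip":1,"tx":0,"ty":-7.3,"tz":-6.9,"rx":0,"ry":0,"rz":0},{"grip":1,"tx":0,"ty":-8.1,"tz":-5.9,"rx":0,"ry":0,"rz":0},{"grip":1,"tx":0,"ty":-8.7,"tz":-4.9,"rx":0,"ry":0,"rz":0},{"grip":1,"tx":0,"ty":-9.3,"tz":-3.7,"rx":0,"ry":0,"rz":0},{"grip":1,"tx":0,"ty":-9.7,"tz":-2.6,"rx":0,"ry":0,"rz":0},{"grip":1,"tx":0,"ty":-9.9,"tz":-1.3,"rx":0,"ry":0,"rz":0},{"grip":1,"tx":0,"ty":-10,"tz":0,"rx":0,"ry":0,"rz":0},{"grip":1,"tx":0,"ty":-9.9,"tz":1.2,"rx":0,"ry":0,"rz":0},{"grip":1,"tx":0,"ty":0,"tz":0,"rx":0,"ry":0,"rz":0},{"grip":1,"tx":0,"ty":0,"tz":0,"rx":0,"ry":0,"rz":0},{"grip":1,"tx":0,"ty":0,"tz":0,"rx":0,"ry":0,"rz":0}]' 25; python3 -c "
from h import *
o=observe();print(o['ee_pos'],o['orientation'],o['contact_force'],o['joints'].round(2))"
```

```text
time_s: 4.37
ee_pos: [633.5, -311.0, 120.5]
orientation: [-3.14, 0.002, -1.569]
contact_force: [0.1, 6.1, -1.2]
gripper_width: 16.6
[ 633.53096235 -310.96412651  120.47631909] [-3.14033010e+00  1.84349294e-03 -1.56913397e+00] [ 0.10618613  6.09618353 -1.21265651] [ 0.47  0.62 -0.11  1.55  0.07  0.97 -1.23]
```

```bash
python3 -m jog '[{"grip":0.4,"tx":0,"ty":0,"tz":0,"rx":0,"ry":0,"rz":0},{"grip":0.4,"tx":0,"ty":0,"tz":0,"rx":0,"ry":0,"rz":0},{"grip":0.4,"tx":0,"ty":0,"tz":0,"rx":0,"ry":0,"rz":0},{"grip":0.4,"tx":0,"ty":0,"tz":0,"rx":0,"ry":0,"rz":0},{"grip":0.4,"tx":0,"ty":0,"tz":-37,"rx":0,"ry":0,"rz":0},{"grip":0.4,"tx":0,"ty":0,"tz":-37,"rx":0,"ry":0,"rz":0},{"grip":0.4,"tx":0,"ty":0,"tz":-37,"rx":0,"ry":0,"rz":0},{"grip":0.4,"tx":-29,"ty":27.5,"tz":0,"rx":0,"ry":0,"rz":0},{"grip":0.4,"tx":-29,"ty":27.5,"tz":0,"rx":0,"ry":0,"rz":0},{"grip":0.4,"tx":-29,"ty":27.5,"tz":0,"rx":0,"ry":0,"rz":0},{"grip":0.4,"tx":0,"ty":0,"tz":0,"rx":0.1135,"ry":0,"rz":0},{"grip":0.4,"tx":0,"ty":0,"tz":0,"rx":0.1135,"ry":0,"rz":0},{"grip":0.4,"tx":0,"ty":0,"tz":0,"rx":0.1135,"ry":0,"rz":0},{"grip":0.4,"tx":0,"ty":0,"tz":0,"rx":0.1135,"ry":0,"rz":0},{"grip":0.4,"tx":0,"ty":0,"tz":0,"rx":0,"ry":0,"rz":-0.1},{"grip":0.4,"tx":0,"ty":0,"tz":0,"rx":0,"ry":0,"rz":-0.1},{"grip":0.4,"tx":0,"ty":0,"tz":0,"rx":0,"ry":0,"rz":-0.1},{"grip":0.4,"tx":0,"ty":0,"tz":0,"rx":0,"ry":0,"rz":-0.1},{"grip":0.4,"tx":0,"ty":0,"tz":0,"rx":0,"ry":0,"rz":0}]' 40
cat > nut.py <<'E'
from h import *
import sys
c=camera_info('wrist');o=observe();im,d=read_camera('wrist');W=wcloud(d,c);np.savez('w.npz',im=im,d=d)
save(sys.argv[1],im,1.2)
nn=np.array([-.4384,0,.8988]);h=W@nn+197.8;Rt=R.from_euler('xyz',o['orientation']);p=o['ee_pos']
print('pose',p,o['orientation'],'q',o['joints'].round(2),'tool z',Rt.apply([0,0,1]))
B=(im.min(-1)>70)&(W[...,1]>-262)&(W[...,1]<-180)&(W[...,0]>530)&(W[...,0]<640)
N=W[B&(h>55)&(h<95)];q=N@nn+197.8;top=np.percentile(q,90);N=N[q>top-4]
s=np.c_[N[:,0]*.8988+N[:,2]*.4384,N[:,1]].astype(np.float32);r=cv2.minAreaRect(s);print('wing top h',top,len(N),r)
S=r[0][0];y=r[0][1];q=-197.8+top-12-(-0)  # nut centre
ctr=S*np.array([.8988,0,.4384])+q*nn+[0,y,0];print('nut grip',ctr,'delta to tool (mm)',Rt.inv().apply(ctr-p))
b=cv2.boxPoints(r);e=b[1]-b[0] if np.linalg.norm(b[1]-b[0])>np.linalg.norm(b[2]-b[1]) else b[2]-b[1]
w=Rt.inv().apply(e[0]*np.array([.8988,0,.4384])+e[1]*np.array([0,1,0]));print('wing dir in tool',w/np.linalg.norm(w),'nut angle',(np.arctan2(e[1],e[0])-np.pi/2+np.pi/2)%np.pi-np.pi/2)
E
python3 nut.py n1.png
```

```text
time_s: 5.95
ee_pos: [550.2, -226.6, 230.6]
orientation: [-2.719, -0.174, -1.206]
contact_force: [0.4, -0.5, -0.7]
gripper_width: 51.3
pose [ 550.19043328 -226.64345717  230.59028055] [-2.71892596 -0.17359891 -1.20647836] q [ 0.69  0.19 -0.32  2.02 -0.22  0.53 -0.61] tool z [ 0.43940077 -0.00103181 -0.89829054]
wing top h 77.94598266522016 843 ((576.5638427734375, -220.88323974609375), (50.880340576171875, 11.023672103881836), 23.704221725463867)
nut grip [ 576.02038308 -220.88323975  134.25519789] delta to tool (mm) [-12.87586352  15.31029242  97.88065001]
wing dir in tool [-1.18209511e-02 -9.99929942e-01  6.13297207e-04] nut angle -1.1570799
```

View pics/n1.png

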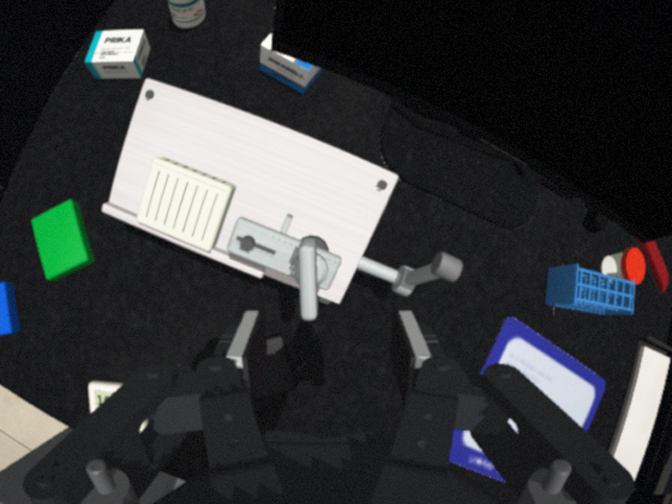

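The lever is open, at (430,270). The nut at (308,280) is vertical in the image and aligned with the pads. Descending to grip the wings.

```bash
python3 -m jog '[{"grip":0.4,"tx":-13,"ty":15,"tz":0,"rx":0,"ry":0,"rz":0},{"grip":0.4,"tx":0,"ty":0,"tz":27,"rx":0,"ry":0,"rz":0},{"grip":0.4,"tx":0,"ty":0,"tz":27,"rx":0,"ry":0,"rz":0},{"grip":0.4,"tx":0,"ty":0,"tz":27,"rx":0,"ry":0,"rz":0},{"grip":0.4,"tx":0,"ty":0,"tz":26,"rx":0,"ry":0,"rz":0},{"grip":0.4,"tx":0,"ty":0,"tz":0,"rx":0,"ry":0,"rz":0},{"grip":1,"tx":0,"ty":0,"tz":0,"rx":0,"ry":0,"rz":0},{"grip":1,"tx":0,"ty":0,"tz":0,"rx":0,"ry":0,"rz":0},{"grip":1,"tx":0,"ty":0,"tz":0,"rx":0,"ry":0,"rz":0},{"grip":1,"tx":0,"ty":0,"tz":0,"rx":0,"ry":0,"rz":0},{"grip":1,"tx":0,"ty":0,"tz":0,"rx":0,"ry":0,"rz":0},{"grip":1,"tx":0,"ty":0,"tz":0,"rx":0,"ry":0,"rz":0},{"grip":1,"tx":0,"ty":0,"tz":0,"rx":0,"ry":0,"rz":0},{"grip":1,"tx":0,"ty":0,"tz":0,"rx":0,"ry":0,"rz":0}]' 25
```

```text
time_s: 7.17
ee_pos: [580.6, -220.1, 127.1]
orientation: [-2.718, -0.173, -1.208]
contact_force: [-4.6, 1.9, 7.8]
gripper_width: 10.4
```

```bash
python3 -m jog '[{"grip":1,"tx":0,"ty":0,"tz":-0.6,"rx":0,"ry":0,"rz":-0.116},{"grip":1,"tx":0,"ty":0,"tz":-0.6,"rx":0,"ry":0,"rz":-0.116},{"grip":1,"tx":0,"ty":0,"tz":-0.6,"rx":0,"ry":0,"rz":-0.116},{"grip":1,"tx":0,"ty":0,"tz":-0.6,"rx":0,"ry":0,"rz":-0.116},{"grip":1,"tx":0,"ty":0,"tz":-0.6,"rx":0,"ry":0,"rz":-0.116},{"grip":1,"tx":0,"ty":0,"tz":-0.6,"rx":0,"ry":0,"rz":-0.116},{"grip":1,"tx":0,"ty":0,"tz":-0.6,"rx":0,"ry":0,"rz":-0.116},{"grip":1,"tx":0,"ty":0,"tz":-0.6,"rx":0,"ry":0,"rz":-0.116},{"grip":1,"tx":0,"ty":0,"tz":-0.6,"rx":0,"ry":0,"rz":-0.116},{"grip":1,"tx":0,"ty":0,"tz":-0.6,"rx":0,"ry":0,"rz":-0.116},{"grip":1,"tx":0,"ty":0,"tz":0,"rx":0,"ry":0,"rz":0},{"grip":1,"tx":0,"ty":0,"tz":0,"rx":0,"ry":0,"rz":0},{"grip":1,"tx":0,"ty":0,"tz":0,"rx":0,"ry":0,"rz":0}]' 25; python3 -c "
from h import *
o=observe();print(o['joints'].round(2),o['contact_force'],R.from_euler('xyz',o['orientation']).as_matrix().round(3))"
```

```text
time_s: 8.25
ee_pos: [576.6, -218.9, 131.6]
orientation: [-3.137, -0.453, -0.011]
contact_force: [-7.9, 2.9, 9.2]
gripper_width: 10.7
[ 0.85  0.41 -0.58  2.06  0.22  0.31  0.15] [-7.91821541  2.89897896  9.24145442] [[ 0.899 -0.009  0.437]
 [-0.01  -1.     0.   ]
 [ 0.437 -0.005 -0.899]]
```

```bash
python3 -m jog '[{"grip":0.4,"tx":0,"ty":0,"tz":0,"rx":0,"ry":0,"rz":0},{"grip":0.4,"tx":0,"ty":0,"tz":0,"rx":0,"ry":0,"rz":0},{"grip":0.4,"tx":0,"ty":0,"tz":0,"rx":0,"ry":0,"rz":0},{"grip":0.4,"tx":0,"ty":0,"tz":0,"rx":0,"ry":0,"rz":0},{"grip":0.4,"tx":0,"ty":0,"tz":-25,"rx":0,"ry":0,"rz":0},{"grip":0.4,"tx":0,"ty":0,"tz":-30,"rx":0,"ry":0,"rz":0},{"grip":0.4,"tx":0,"ty":0,"tz":-30,"rx":0,"ry":0,"rz":0},{"grip":0.8,"tx":0,"ty":-30,"tz":0,"rx":0,"ry":0,"rz":0},{"grip":0.8,"tx":0,"ty":-35,"tz":0,"rx":0,"ry":0,"rz":0},{"grip":0.8,"tx":0,"ty":-35,"tz":0,"rx":0,"ry":0,"rz":0},{"grip":0.8,"tx":0,"ty":-35,"tz":0,"rx":0,"ry":0,"rz":0},{"grip":0.8,"tx":0,"ty":-35,"tz":0,"rx":0,"ry":0,"rz":0},{"grip":0.8,"tx":0,"ty":0,"tz":0,"rx":0,"ry":0,"rz":0},{"grip":0.8,"tx":0,"ty":0,"tz":0,"rx":0,"ry":0,"rz":0}]' 40
python3 nut.py n2.png
cat > cas.py <<'E'
from h import *
z=np.load('w.npz');im,d=z['im'],z['d'];c=camera_info('wrist');o=observe();W=wcloud(d,c);nn=np.array([-.4384,0,.8988]);h=W@nn+197.8
p=o['ee_pos'];print('tcp s,y,h',p[0]*.8988+p[2]*.4384,p[1],p@nn+197.8,'w',o['gripper_width'])
k=(h>16)&(h<24)&(im.min(-1)>110)&(W[...,1]<-40)&(W[...,1]>-220)&(W[...,0]>530)&(W[...,0]<640)
n,l,st,ce=cv2.connectedComponentsWithStats(k.astype(np.uint8))
for i in range(1,n):
    if st[i,4]>150:
        N=W[l==i];s=np.c_[N[:,0]*.8988+N[:,2]*.4384,N[:,1]].astype(np.float32)
        print('cass',st[i,4],cv2.minAreaRect(s),np.percentile(s,[1,99],0).round(1),np.median(N@nn)+197.8)
P=W[(abs(h)<4)&(im.min(-1)>150)&(W[...,1]>-265)&(W[...,1]<-30)];print('plate h',np.median(P@nn)+197.8,np.percentile(P[:,1],[.5,99.5]))
E
python3 cas.py
```

```text
time_s: 9.42
ee_pos: [542.1, -46.6, 208.5]
orientation: [-3.137, -0.455, -0.005]
contact_force: [-0.0, -0.9, 0.5]
gripper_width: 17.2
pose [542.08112383 -46.55618122 208.50098588] [-3.13698358 -0.45483432 -0.00470495] q [ 0.66  0.16 -0.7   2.15  0.25  0.42 -0.22] tool z [ 0.43932564  0.00254209 -0.89832428]
tcp s,y,h 578.387515178622 -48.889065054044835 147.3288064073934 w 17.27259795140706
cass 2975 ((575.109619140625, -112.164306640625), (55.6492919921875, 70.02782440185547), 0.7461812496185303) [[ 548.3 -145.7]
 [ 601.6  -77.7]] 21.158885817952665
plate h 1.0905706201317003 [-245.76471654  -39.11591165]Traceback (most recent call last):
  File "nut.py", line 8, in <module>
    N=W[B&(h>55)&(h<95)];q=N@nn+197.8;top=np.percentile(q,90);N=N[q>top-4]
                                          ~~~~~~~~~~~~~^^^^^^
    return _quantile_unchecked(
        a, q, axis, out, overwrite_input, method, keepdims, weights)
    return _ureduce(a,
                    func=_quantile_ureduce_func,
    ...<5 lines>...
                    overwrite_input=overwrite_input,
                    method=method)
    r = func(a, **kwargs)
    result = _quantile(arr,
                       quantiles=q,
    ...<2 lines>...
                       out=out,
                       weights=wgt)
    slices_having_nans = np.isnan(arr[-1, ...])
                                  ~~~^^^^^^^^^
IndexError: index -1 is out of bounds for axis 0 with size 0
```

View pics/n2.png

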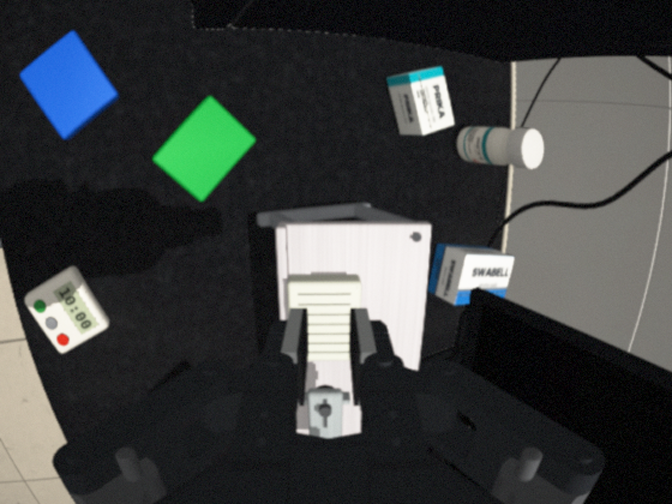

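Cassette measured at y -112, s 575. The gripper hides the nut, so I'll read it from the top camera before descending.

```bash
cat > topnut.py <<'E'
from h import *
im,d=read_camera('top');np.savez('top2.npz',im=im,d=d);W=cloud('top',d);nn=np.array([-.4384,0,.8988]);h=W@nn+198
B=(W[...,1]>-262)&(W[...,1]<-175)&(W[...,0]>530)&(W[...,0]<640)&(h>55)&(h<100)
N=W[B]
if len(N)>10:
    q=N@nn+198;top=np.percentile(q,90);N=N[q>top-6];s=np.c_[N[:,0]*.8988+N[:,2]*.4384,N[:,1]].astype(np.float32)
    print('top h',top,len(N),cv2.minAreaRect(s),np.percentile(s,[3,97],0)); C=np.cov((s-s.mean(0)).T);w,v=np.linalg.eigh(C);print('main dir s,y',v[:,1])
k=(h>13)&(h<28)&(im.min(-1)>130)&(W[...,1]<-40)&(W[...,1]>-240)&(W[...,0]>530)&(W[...,0]<640)
if k.sum()>20:N=W[k];print('cass y',np.percentile(N[:,1],[1,99]))
G=W[(W[...,1]<-285)&(W[...,1]>-335)&(W[...,0]>510)&(W[...,0]<680)&(W[...,2]>45)];print('lever',np.nanmin(G,0),np.nanmax(G,0))
E
python3 topnut.py
python3 -m jog '[{"grip":0.8,"tx":-3,"ty":0,"tz":30,"rx":0,"ry":0,"rz":0},{"grip":0.8,"tx":0,"ty":0,"tz":30,"rx":0,"ry":0,"rz":0},{"grip":0.8,"tx":0,"ty":0,"tz":30,"rx":0,"ry":0,"rz":0},{"grip":0.8,"tx":0,"ty":0,"tz":25,"rx":0,"ry":0,"rz":0},{"grip":0.8,"tx":0,"ty":0,"tz":15,"rx":0,"ry":0,"rz":0},{"grip":0.8,"tx":0,"ty":0,"tz":5,"rx":0,"ry":0,"rz":0},{"grip":0.8,"tx":0,"ty":0,"tz":0,"rx":0,"ry":0,"rz":0},{"grip":0.8,"tx":0,"ty":0,"tz":0,"rx":0,"ry":0,"rz":0}]' 40
python3 -c "
from h import *
o=observe();p=o['ee_pos'];print(p[0]*.8988+p[2]*.4384,p[1],p@np.array([-.4384,0,.8988])+197.8)"
```

```text
top h 82.84319320995466 87 ((578.122802734375, -221.2537384033203), (11.08579158782959, 50.91664123535156), 0.6295223832130432) [[ 572.83120728 -244.30075775]
 [ 583.24565674 -198.01355194]]
main dir s,y [0.00710461 0.99997476]
cass y [-162.81725098  -76.23601304]
lever [ 583.94978709 -320.87754249   50.87563856] [ 629.83859455 -285.00329377  892.50909317]
time_s: 10.18
ee_pos: [598.2, -51.6, 84.7]
orientation: [-3.136, -0.453, -0.015]
contact_force: [0.2, -1.0, 0.4]
gripper_width: 17.5
574.777691946659 -51.57912107296263 11.680649035619666
```

The nut is aligned (≈0 rad). Now pushing the cassette.

```bash
python3 -m jog '[{"grip":0.8,"tx":0,"ty":5,"tz":3,"rx":0,"ry":0,"rz":0},{"grip":0.8,"tx":0,"ty":5,"tz":0,"rx":0,"ry":0,"rz":0},{"grip":0.8,"tx":0,"ty":5,"tz":0,"rx":0,"ry":0,"rz":0},{"grip":0.8,"tx":0,"ty":4,"tz":0,"rx":0,"ry":0,"rz":0},{"grip":0.8,"tx":0,"ty":4,"tz":0,"rx":0,"ry":0,"rz":0},{"grip":0.8,"tx":0,"ty":4,"tz":0,"rx":0,"ry":0,"rz":0},{"grip":0.8,"tx":0,"ty":4,"tz":0,"rx":0,"ry":0,"rz":0},{"grip":0.8,"tx":0,"ty":4,"tz":0,"rx":0,"ry":0,"rz":0},{"grip":0.8,"tx":0,"ty":4,"tz":0,"rx":0,"ry":0,"rz":0},{"grip":0.8,"tx":0,"ty":4,"tz":0,"rx":0,"ry":0,"rz":0},{"grip":0.8,"tx":0,"ty":4,"tz":0,"rx":0,"ry":0,"rz":0},{"grip":0.8,"tx":0,"ty":3,"tz":0,"rx":0,"ry":0,"rz":0},{"grip":0.8,"tx":0,"ty":2,"tz":0,"rx":0,"ry":0,"rz":0},{"grip":0.8,"tx":0,"ty":0,"tz":0,"rx":0,"ry":0,"rz":0}]' 40; python3 -m jog '[{"grip":0.8,"tx":0,"ty":1.5,"tz":0,"rx":0,"ry":0,"rz":0},{"grip":0.8,"tx":0,"ty":1.5,"tz":0,"rx":0,"ry":0,"rz":0}]'
```

```text
time_s: 11.35
ee_pos: [599.6, -102.2, 82.6]
orientation: [-3.136, -0.455, -0.012]
contact_force: [0.5, 2.1, 2.4]
gripper_width: 17.1
time_s: 11.52
ee_pos: [599.5, -104.4, 82.6]
orientation: [-3.136, -0.454, -0.011]
contact_force: [2.1, 3.4, 2.2]
gripper_width: 17.2
```

```bash
python3 -m jog '[{"grip":0.8,"tx":0,"ty":1.5,"tz":0,"rx":0,"ry":0,"rz":0},{"grip":0.8,"tx":0,"ty":1.5,"tz":0,"rx":0,"ry":0,"rz":0},{"grip":0.8,"tx":0,"ty":0,"tz":0,"rx":0,"ry":0,"rz":0}]'; python3 -m jog '[{"grip":0.8,"tx":0,"ty":1.5,"tz":0,"rx":0,"ry":0,"rz":0},{"grip":0.8,"tx":0,"ty":1,"tz":0,"rx":0,"ry":0,"rz":0},{"grip":0.8,"tx":0,"ty":0,"tz":0,"rx":0,"ry":0,"rz":0}]'; python3 topnut.py
```

```text
time_s: 11.77
ee_pos: [599.1, -108.2, 82.4]
orientation: [-3.137, -0.454, -0.012]
contact_force: [1.0, 2.8, 2.6]
gripper_width: 17.0
time_s: 12.02
ee_pos: [599.1, -109.7, 82.4]
orientation: [-3.136, -0.454, -0.011]
contact_force: [1.9, 2.8, 2.3]
gripper_width: 17.0
top h 83.38561011645557 83 ((578.0037841796875, -221.17774963378906), (51.307403564453125, 11.417696952819824), 89.6218032836914) [[ 572.68554688 -244.21195496]
 [ 582.79572266 -197.54553741]]
main dir s,y [0.02072192 0.99978528]
cass y [-193.73083251 -124.93418628]
lever [ 583.81757925 -320.82757614   53.50629779] [ 629.76621076 -285.12744653  891.14237616]
```

```bash
for i in 1; do python3 -m jog '[{"grip":0.8,"tx":0,"ty":1.5,"tz":0,"rx":0,"ry":0,"rz":0},{"grip":0.8,"tx":0,"ty":1,"tz":0,"rx":0,"ry":0,"rz":0},{"grip":0.8,"tx":0,"ty":0,"tz":0,"rx":0,"ry":0,"rz":0}]'; done;  python3 -m jog '[{"grip":0.8,"tx":0,"ty":1.5,"tz":0,"rx":0,"ry":0,"rz":0},{"grip":0.8,"tx":0,"ty":0,"tz":0,"rx":0,"ry":0,"rz":0},{"grip":0.8,"tx":0,"ty":0,"tz":0,"rx":0,"ry":0,"rz":0}]'
```

```text
time_s: 12.32
ee_pos: [599.1, -109.8, 82.3]
orientation: [-3.134, -0.455, -0.009]
contact_force: [0.8, 7.4, 2.8]
gripper_width: 17.0
time_s: 12.57
ee_pos: [599.1, -109.8, 82.4]
orientation: [-3.132, -0.455, -0.007]
contact_force: [-0.2, 10.5, 1.5]
gripper_width: 17.1
```

Force rose to 10 N at y=-109.8, as predicted, so the cassette is on the end stop. Backing off and checking.

```bash
python3 -m jog '[{"grip":0.8,"tx":0,"ty":-8,"tz":0,"rx":0,"ry":0,"rz":0},{"grip":0.8,"tx":0,"ty":-12,"tz":0,"rx":0,"ry":0,"rz":0},{"grip":0.8,"tx":0,"ty":0,"tz":-35,"rx":0,"ry":0,"rz":0},{"grip":0.8,"tx":0,"ty":0,"tz":-35,"rx":0,"ry":0,"rz":0},{"grip":0.8,"tx":0,"ty":0,"tz":-35,"rx":0,"ry":0,"rz":0},{"grip":0.8,"tx":0,"ty":0,"tz":-35,"rx":0,"ry":0,"rz":0},{"grip":0.8,"tx":0,"ty":-20,"tz":0,"rx":0,"ry":0,"rz":0},{"grip":0.8,"tx":0,"ty":0,"tz":0,"rx":0,"ry":0,"rz":0}]'
python3 nut.py n3.png 2>/dev/null; python3 cas.py; python3 topnut.py
```

```text
time_s: 13.23
ee_pos: [536.2, -78.9, 209.3]
orientation: [-3.14, -0.453, -0.02]
contact_force: [0.2, 0.7, -0.5]
gripper_width: 16.8
pose [536.23946797 -78.8662328  209.26975903] [-3.13953936 -0.45332171 -0.01978203] q [ 1.04  0.23 -1.06  2.14  0.44  0.46 -0.33] tool z [ 0.43790816 -0.00661015 -0.89899541]
wing top h 83.04399684057836 171 ((575.9790649414062, -202.70895385742188), (10.63270092010498, 16.976497650146484), 2.4484145641326904)
nut grip [ 573.25981535 -202.70895386  138.58092643] delta to tool (mm) [  4.5184876  123.25191241  80.57906732]
wing dir in tool [0.06047966 0.99814773 0.00658157] nut angle 0.042732
tcp s,y,h 573.3876942699586 -77.31899890715647 149.74193609384272 w 17.309113959457527
cass 2033 ((575.3606567382812, -153.3609619140625), (55.661319732666016, 69.74296569824219), 0.32837793231010437) [[ 549.4 -182.9]
 [ 601.9 -119.1]] 19.95184399213008
plate h 0.057571548137104855 [-252.98155623  -34.15915105]
top h 83.09404973896928 83 ((577.6817626953125, -221.17391967773438), (10.9934720993042, 51.444095611572266), 0.9592007398605347) [[ 572.50900757 -244.16819244]
 [ 582.90075195 -198.04279022]]
main dir s,y [3.77589815e-04 9.99999929e-01]
cass y [-191.60028842  -79.00680551]
lever [ 583.43438794 -320.33710481   53.00517642] [ 629.35391352 -285.06073456  889.89192766]
```

View pics/n3.png

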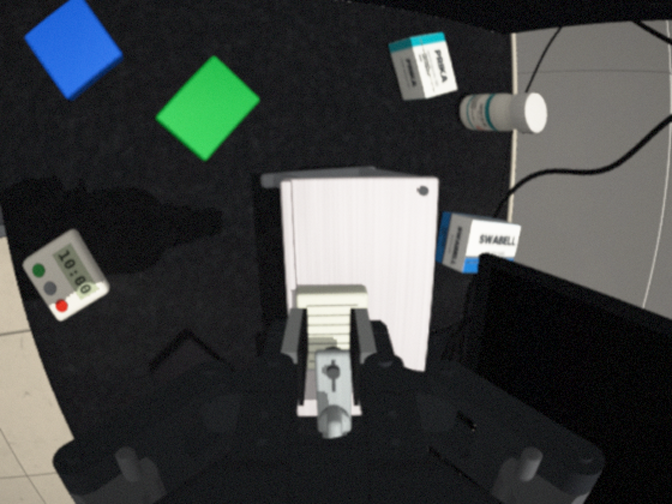

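The cassette sits flush under the bar, at about y -153 to -156 against home -154 to -156. Now back to the lever.

```bash
python3 -m jog '[{"grip":0.5,"tx":0,"ty":0,"tz":-15,"rx":0,"ry":-0.1133,"rz":0},{"grip":0.5,"tx":0,"ty":0,"tz":-15,"rx":0,"ry":-0.1133,"rz":0},{"grip":0.5,"tx":0,"ty":0,"tz":-10,"rx":0,"ry":-0.1133,"rz":0},{"grip":0.5,"tx":0,"ty":0,"tz":0,"rx":0,"ry":-0.1133,"rz":0},{"grip":0.5,"tx":0,"ty":35,"tz":0,"rx":0,"ry":0,"rz":0},{"grip":0.5,"tx":0,"ty":35,"tz":0,"rx":0,"ry":0,"rz":0},{"grip":0.5,"tx":0,"ty":0,"tz":0,"rx":0,"ry":0,"rz":0.119},{"grip":0.5,"tx":0,"ty":0,"tz":0,"rx":0,"ry":0,"rz":0.119},{"grip":0.5,"tx":0,"ty":0,"tz":0,"rx":0,"ry":0,"rz":0.119},{"grip":0.5,"tx":0,"ty":0,"tz":0,"rx":0,"ry":0,"rz":0.119},{"grip":0.5,"tx":0,"ty":0,"tz":0,"rx":0,"ry":0,"rz":0.119},{"grip":0.5,"tx":0,"ty":0,"tz":0,"rx":0,"ry":0,"rz":0.119},{"grip":0.5,"tx":0,"ty":0,"tz":0,"rx":0,"ry":0,"rz":0.119},{"grip":0.5,"tx":0,"ty":0,"tz":0,"rx":0,"ry":0,"rz":0.119},{"grip":0.5,"tx":0,"ty":0,"tz":0,"rx":0,"ry":0,"rz":0.119},{"grip":0.5,"tx":0,"ty":0,"tz":0,"rx":0,"ry":0,"rz":0.119},{"grip":0.5,"tx":0,"ty":0,"tz":0,"rx":0,"ry":0,"rz":0.119},{"grip":0.5,"tx":0,"ty":0,"tz":0,"rx":0,"ry":0,"rz":0.119},{"grip":0.5,"tx":0,"ty":0,"tz":0,"rx":0,"ry":0,"rz":0.119},{"grip":0.5,"tx":0,"ty":0,"tz":0,"rx":0,"ry":0,"rz":0}]' 25
```

```text
time_s: 15.0
ee_pos: [523.6, -142.7, 243.1]
orientation: [-3.141, 0.005, -1.554]
contact_force: [-0.2, -0.5, -0.6]
gripper_width: 42.8
```

```bash
python3 -m jog '[{"grip":0.5,"tx":33.5,"ty":-22,"tz":0,"rx":0,"ry":0,"rz":0.016},{"grip":0.5,"tx":33.5,"ty":-22,"tz":0,"rx":0,"ry":0,"rz":0},{"grip":0.5,"tx":33.5,"ty":-22,"tz":0,"rx":0,"ry":0,"rz":0},{"grip":0.5,"tx":33.5,"ty":-22,"tz":0,"rx":0,"ry":0,"rz":0},{"grip":0.5,"tx":33.5,"ty":-22,"tz":0,"rx":0,"ry":0,"rz":0},{"grip":0.5,"tx":0,"ty":0,"tz":20,"rx":0,"ry":0,"rz":0},{"grip":0.5,"tx":0,"ty":0,"tz":20,"rx":0,"ry":0,"rz":0},{"grip":0.5,"tx":0,"ty":0,"tz":0,"rx":0,"ry":0,"rz":0},{"grip":0.5,"tx":0,"ty":0,"tz":0,"rx":0,"ry":0,"rz":0}]' 25
python3 - <<'E'
from h import *
o=observe();c=camera_info('wrist');im,d=read_camera('wrist');W=wcloud(d,c);print(o['ee_pos'],o['orientation'])
G=W[(W[...,1]<-290)&(W[...,1]>-335)&(W[...,0]>590)&(W[...,0]<670)&(W[...,2]>115)&(W[...,2]<160)];print(len(G),np.percentile(G,[1,50,99],0))
E
```

```text
time_s: 15.75
ee_pos: [633.8, -309.8, 202.0]
orientation: [3.141, 0.006, -1.567]
contact_force: [0.1, -0.2, 0.5]
gripper_width: 42.8
[ 633.82712533 -309.75436118  201.98683974] [ 3.14104476  0.00624513 -1.5674765 ]
681 [[ 613.22320375 -319.59177054  116.15666053]
 [ 623.6244969  -310.80131071  142.72889478]
 [ 628.79512695 -302.57753811  145.15042905]]
```

```bash
python3 -m jog '[{"grip":0.5,"tx":0,"ty":2,"tz":28,"rx":0,"ry":0,"rz":0},{"grip":0.5,"tx":0,"ty":0,"tz":28,"rx":0,"ry":0,"rz":0},{"grip":0.5,"tx":0,"ty":0,"tz":27,"rx":0,"ry":0,"rz":0},{"grip":0.5,"tx":0,"ty":0,"tz":0,"rx":0,"ry":0,"rz":0},{"grip":1,"tx":0,"ty":0,"tz":0,"rx":0,"ry":0,"rz":0},{"grip":1,"tx":0,"ty":0,"tz":0,"rx":0,"ry":0,"rz":0},{"grip":1,"tx":0,"ty":0,"tz":0,"rx":0,"ry":0,"rz":0},{"grip":1,"tx":0,"ty":0,"tz":0,"rx":0,"ry":0,"rz":0},{"grip":1,"tx":0,"ty":0,"tz":0,"rx":0,"ry":0,"rz":0},{"grip":1,"tx":0,"ty":0,"tz":0,"rx":0,"ry":0,"rz":0},{"grip":1,"tx":0,"ty":0,"tz":0,"rx":0,"ry":0,"rz":0}]' 25
```

```text
time_s: 16.72
ee_pos: [634.4, -310.8, 124.5]
orientation: [-3.133, 0.003, -1.572]
contact_force: [-0.8, 1.2, 6.6]
gripper_width: 16.8
```

```bash
python3 -m jog '[{"grip":1,"tx":0,"ty":9.9,"tz":-1.2,"rx":0,"ry":0,"rz":0},{"grip":1,"tx":0,"ty":10,"tz":0,"rx":0,"ry":0,"rz":0},{"grip":1,"tx":0,"ty":9.9,"tz":1.3,"rx":0,"ry":0,"rz":0},{"grip":1,"tx":0,"ty":9.7,"tz":2.6,"rx":0,"ry":0,"rz":0},{"grip":1,"tx":0,"ty":9.3,"tz":3.7,"rx":0,"ry":0,"rz":0},{"grip":1,"tx":0,"ty":8.7,"tz":4.9,"rx":0,"ry":0,"rz":0},{"grip":1,"tx":0,"ty":8.1,"tz":5.9,"rx":0,"ry":0,"rz":0},{"grip":1,"tx":0,"ty":7.3,"tz":6.9,"rx":0,"ry":0,"rz":0},{"grip":1,"tx":0,"ty":6.3,"tz":7.7,"rx":0,"ry":0,"rz":0},{"grip":1,"tx":0,"ty":5.3,"tz":8.5,"rx":0,"ry":0,"rz":0},{"grip":1,"tx":0,"ty":4.2,"tz":9,"rx":0,"ry":0,"rz":0},{"grip":1,"tx":0,"ty":3.1,"tz":9.5,"rx":0,"ry":0,"rz":0},{"grip":1,"tx":0,"ty":1.9,"tz":9.8,"rx":0,"ry":0,"rz":0},{"grip":1,"tx":0,"ty":0.6,"tz":10,"rx":0,"ry":0,"rz":0},{"grip":1,"tx":0,"ty":0,"tz":2,"rx":0,"ry":0,"rz":0},{"grip":1,"tx":0,"ty":0,"tz":0,"rx":0,"ry":0,"rz":0},{"grip":1,"tx":0,"ty":0,"tz":0,"rx":0,"ry":0,"rz":0}]' 25
```

```text
time_s: 18.13
ee_pos: [537.2, -311.1, 44.9]
orientation: [-3.14, 0.002, -1.573]
contact_force: [-8.4, 3.9, 28.3]
gripper_width: 17.4
```

Force reached 28 N against the closed stop. Releasing, backing off and verifying.

```bash
python3 -m jog '[{"grip":0.5,"tx":0,"ty":0,"tz":-1.5,"rx":0,"ry":0,"rz":0},{"grip":0.5,"tx":0,"ty":0,"tz":0,"rx":0,"ry":0,"rz":0},{"grip":0.5,"tx":0,"ty":0,"tz":0,"rx":0,"ry":0,"rz":0},{"grip":0.5,"tx":0,"ty":0,"tz":0,"rx":0,"ry":0,"rz":0},{"grip":0.5,"tx":0,"ty":0,"tz":-20,"rx":0,"ry":0,"rz":0},{"grip":0.5,"tx":0,"ty":0,"tz":-30,"rx":0,"ry":0,"rz":0},{"grip":0.5,"tx":0,"ty":0,"tz":-30,"rx":0,"ry":0,"rz":0},{"grip":0.5,"tx":0,"ty":0,"tz":-30,"rx":0,"ry":0,"rz":0},{"grip":0.5,"tx":0,"ty":0,"tz":0,"rx":0,"ry":0,"rz":0},{"grip":0.5,"tx":0,"ty":0,"tz":0,"rx":0,"ry":0,"rz":0},{"grip":0.5,"tx":0,"ty":0,"tz":0,"rx":0,"ry":0,"rz":0}]' 25
python3 nut.py f1.png; python3 cas.py; python3 - <<'E'
from h import *
z=np.load('w.npz');W=wcloud(z['d'],camera_info('wrist'))
for x0,x1 in((515,550),(600,640)):
    G=W[(W[...,1]<-297)&(W[...,1]>-326)&(W[...,0]>x0)&(W[...,0]<x1)&(W[...,2]>35)&(W[...,2]<110)];print('lever',len(G),np.percentile(G,[1,50,99],0).round(1))
E
```

```text
time_s: 19.05
ee_pos: [537.2, -311.0, 150.9]
orientation: [-3.139, 0.005, -1.572]
contact_force: [-0.7, 0.3, 0.3]
gripper_width: 42.9
pose [ 537.16781735 -311.02346892  150.9471158 ] [-3.13907599  0.00501239 -1.57234316] q [ 0.89  0.53 -0.6   1.73  0.34  0.99 -1.41] tool z [ 0.00252441  0.00500845 -0.99998427]
wing top h 73.69197602525696 1359 ((576.5482788085938, -221.68040466308594), (51.300987243652344, 11.701664924621582), 88.62371826171875)
nut grip [ 577.8713507  -221.68040466  130.42487348] delta to tool (mm) [-89.30193061 -40.51238309  21.07214257]
wing dir in tool [-0.99978392 -0.02005533 -0.00546808] nut angle -0.02402091
tcp s,y,h 548.4920435898116 -310.8448318113209 97.58218853522727 w 42.85312288367261
cass 2805 ((575.8775634765625, -156.40524291992188), (71.21939849853516, 55.8586311340332), 89.73556518554688) [[ 549.5 -190.8]
 [ 603.3 -122.6]] 20.307105943637282
plate h 0.396412089454401 [-260.32856338  -63.41347814]
lever 621 [[ 525.9 -319.4   55.5]
 [ 537.5 -311.1   62.1]
 [ 549.6 -302.1   64.7]]
lever 921 [[ 600.1 -319.7   56.1]
 [ 613.1 -309.8   64.7]
 [ 626.1 -297.2   68.9]]
```

View pics/f1.png

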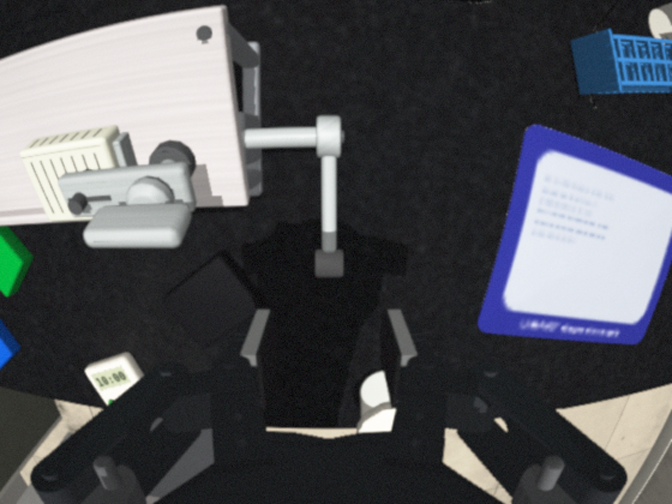

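The lever is back at its closed pose with the grip at (330,263), and the wings lie along the bar at (138,225). The cassette is under the bar at (75,165), centred 65.3 mm left of the stud (nominal 65). The timer and cup are untouched. Handing in.

```bash
python3 -c "
from bench import *
print(sign_off())"
```

```text
the job is handed in; nothing more can be done
None
```

I finished the job and handed it in at about 19 s of the 69 s allowed. I flipped the lever open, turned the wing nut about 1.16 rad counter-clockwise, pushed the cassette to the end stop and flipped the lever closed.

**Last checks, from the wrist camera after the gripper was clear:**
- **Lever:** back at its starting closed pose. It met about 28 N at the closed stop before I let go.
- **Wing nut:** about -0.02 rad, well inside the 0.3 rad limit.
- **Cassette:** centred 65.3 mm left of the stud (nominal 65 mm) and lying flat on the plate. It did not move along the slope from where it lay on the ledge. The push ended at the stop with about 10 N.
- **Robot:** free of everything, with contact force near zero.
- **Bystanders:** the timer and cup look unmoved. I did not check the bottle at the end, but the arm never went near it.

**Not measured or in disagreement:**
- **Pad force:** I did not measure it. I inferred it from the nut being at 0 and the lever closed, where the pad should press with about 8 N.
- **Camera views:** they disagreed by 2–5 mm on where the stand and home point are. I relied on contact with the end stop instead.
- **First move:** it was refused because the rows lacked some keys, and it moved nothing.

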